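# Tap the salt pig back to the middle of its stand

## Task

The little salt pig has been left standing off to one side of its small wooden stand, partly over the edge. It wobbles on its narrow foot, so tap or nudge it lightly with the fingertips, low on its side, until it stands in the middle of the stand, never gripping, lifting or tipping it. Do not shift the stand or the things around it, and finish with the hand clear and the pig standing still.

Things in the scene. Friction and masses are not known exactly. Their poses are not given: they have to be found in the camera images.
- salt_pig: white ceramic salt pig, 0.28 kg, upright and off-centre on the stand. Foot 36 mm across; round belly 72 mm across, widest 17 to 29 mm above the foot's underside; above it, inside the belly's circle, a hood with its mouth to the pig's -x, 86 mm high in all. Origin: centre of the foot's underside, on the belly's axis, z up. Pushed on the belly it slides (1 to 4 N); pushed on the hood it tips
- stand: small turned round wooden stand, about 0.3 kg, loose on the shelf: foot 90 mm across, slim waist, flat round top 68 mm across and 13 mm thick with its upper face 65 mm above the shelf. Origin: centre of its underside, z up; the middle of the top is straight above it
- tortilla_press: round aluminium tortilla press, closed, 1.5 kg, 184 mm across and 63 mm high, its lever folded over the top and reaching 195 mm from the origin along its own +x. Origin: centre of its underside. Leave alone
- container_low: lowest of a stack of three plastic food containers with snap lids, each 154 x 109 x 44 mm (x, y, z), the stack 132 mm high. Origin: centre of its underside. Leave alone
- container_mid: middle container of the stack, origin at the centre of its underside. Leave alone
- container_top: top container of the stack, origin at the centre of its underside. Leave alone
- spatula: dark silicone spatula lying flat, 280 mm long along its own x (the 56 mm wide blade to +x), 14 mm thick. Origin: on its underside, mid-length. Leave alone
- spice_jar: small upright amber spice jar with a steel cap, 44 mm across, 64 mm high. Origin: centre of its underside. Leave alone

How it is judged:
By the outcome, as a careful person would: the job done as asked, in the order asked, and still so for the second after the job is handed in, with the robot touching nothing.
It also fails if it takes over 40 s, if anything falls off the work surface, if the arm or the gripper's body presses on something with over 40 N, if the wrist force passes 120 N, or if a joint passes its speed limit or range.

## Robot

A 7-joint arm with a two-finger parallel gripper is mounted at the origin on the work surface. World frame = base frame: x ahead of the robot, y to its left, z up, the work surface at z = 0. Lengths are in m, angles in rad, forces in N, time in s.
With the tool pointing down it reaches from about 0.425 to 0.925 m from the base axis. Payload 6.8 kg.
Tool frame: the origin (TCP) lies at the very end of the fingers, on their centre line; the grasp point (between the pads) lies 19 mm behind it (r.grip_point_offset is the distance from the TCP to the grasp point, in m); z points along the fingers, y is the line along which they close (so a half turn about z gives the same grasp; the last joint's range is limited). The gripper opens to 85 mm and grips with 20 to 120 N. Pads are 22 mm wide; open, the fingers measure 114 mm over their backs; the gripper's body (76 mm by 85 mm) begins 54 mm behind the grasp point. The pads swing forward as they close: fully open they stand 13 mm farther back than shut.
Start: joints at [-1.393, 0.477, 0.022, 1.555, -0.011, 1.109, -0.083], TCP at [0.19, 0.648, 0.231] pointing down, gripper open.
Joint ranges: [-2.96, 2.96], [-0.34, 2.1], [-1.41, 1.46], [0.24, 2.44], [-1.37, 4.51], [0.17, 1.92], [-2.96, 2.96]. Speed limits (rad/s): [2.39, 2.39, 3.14, 3.14, 3.14, 3.14, 3.14].

## Interface

Orientations are given as a rotation vector (axis times angle).
In Python, from bench import status, eyes, r gives the robot as it stands.
- The arm moves only by the shell command python3 -m crank 'ROWS' [OPENING] [FORCE]. ROWS is JSON, a list of rows, each a list of 6 numbers: the shift along the tool's x, y, z normalised to -1 to 1, where 1 is 0.02 m, then the turn, a rotation vector about the tool's x, y, z normalised to -1 to 1, where 1 is 45 degrees. A call has 1 to 12 rows; each row shifts and turns the commanded pose from where the row before left it, along the tool's axes as they then stand; what a row does not reach is not made up. A row lasts 1/10 s, in which the tool goes at most 50 mm and 8.59 degrees, less where a joint would pass 70% of its speed; a pose out of reach is approached as far as the arm can. A call with a number of a shift or a turn outside -1 to 1 is refused whole. A call with a gripper value outside its range is refused whole. OPENING is the opening, from 0 (shut) to 1 (fully open), set as the call begins (- or left out, the last holds). The fingers move at their own pace and stop on an object; FORCE is the grip in N (left out, the last holds). Time passes only in rows, so rows that do not move let the fingers close. It gives the time, the measured TCP pose, the force, the opening and the grip force at its end, in the units of the state.
- status.get_obs(): the state, without advancing time (a new reading comes with each control period).
- eyes.grab_frame(name): name is "scene" or "top" or "wrist"; returns a dict with "image" (400x640x3 uint8, red, green, blue), "depth" (400x640 float32, m along the optical axis (not along the pixel's ray), 0 where there is no reading), "fovy" (degrees; the focal length in pixels is half the picture's height over the tangent of half this angle, whatever the lens; pixels are square), "cx", "cy" (the principal point, pixels), "world_to_cam" (4x4, takes a point from world to camera coordinates). Camera axes: x right, y up, looking along -z (the intrinsics and any distortion apply to the point x, -y, -z); pixel columns grow to the right and rows downward; lengths in m; the calibration is good to about 2 mm. A picture is of the moment at which its call begins.
- r.hand_in(): hands the job in; it is judged then, once.
The state is a dict: "clock": time; "joints": joint angles; "qvel": joint speeds; "tau": joint torques, N m; "tcp_pos": TCP position; "orientation": TCP orientation; "contact_force": force on the tool from outside, world axes, zero at the start; "moment": the same for the moment, N m; "grip_width": finger opening in m; "gripper_force": force on a finger pad.
Only numpy, scipy, OpenCV 4.12 (cv2) and the standard library are available. Lean on these libraries where they do the work, as an engineer would, in place of code of your own. Each camera call takes 0.05 s, during which the arm holds its last target. There are 200 camera calls.

## Working session

There is one attempt and no reset: what is moved stays moved. The work goes in short steps, Python scripts to look and compute and a shell command to move; the robot and the scene stay as the last step left them, time stands still between calls to the robot, and variables do not carry over. Pictures are saved under pics/ and viewed, at most 10 in all, crops included, and the job is handed in when it is done.

```bash
mkdir -p pics; cat > h.py <<'E'
from bench import status, eyes, r
import numpy as np, cv2
def cloud(f):
    d=f["depth"]; fl=200/np.tan(np.radians(f["fovy"])/2)
    v,u=np.mgrid[0:400,0:640]
    P=np.stack([(u-f["cx"])/fl*d,-(v-f["cy"])/fl*d,-d],-1)
    T=np.linalg.inv(f["world_to_cam"])
    return P@T[:3,:3].T+T[:3,3]
def save(f,n): cv2.imwrite(f"pics/{n}.png",f["image"][:,:,::-1])
E
python3 - <<'E'
from h import *
for n in("scene","top"):
    f=eyes.grab_frame(n); save(f,n+"0"); print(n,{k:f[k] for k in f if k not in("image","depth")},(f["depth"]>0).mean())
    np.savez(n+"0.npz",**f)
print(status.get_obs())
E
```

```text
scene {'fovy': 52.10399481508604, 'cx': 319.09477596751833, 'cy': 193.5866162510188, 'world_to_cam': array([[ 0.04597848,  0.99892732, -0.0054943 , -0.02587528],
       [-0.72616569,  0.0371998 ,  0.68651261,  0.36295055],
       [ 0.68598059, -0.02757503,  0.72709714, -1.55578062],
       [ 0.        ,  0.        ,  0.        ,  1.        ]])} 0.99610546875
top {'fovy': 49.04306068109534, 'cx': 320.5713563354146, 'cy': 197.6420064358169, 'world_to_cam': array([[-0.00391411, -0.99998916,  0.00252329, -0.01284698],
       [ 0.99233941, -0.00357256,  0.12348984, -0.5703645 ],
       [-0.12347949,  0.00298732,  0.99234263, -1.21114373],
       [ 0.        ,  0.        ,  0.        ,  1.        ]])} 0.99578125
{'clock': 0.1, 'joints': array([-1.39310613,  0.47769198,  0.02237538,  1.55634063, -0.01149576,
        1.10930147, -0.08312112]), 'qvel': array([ 0.00269995, -0.00225145,  0.00027431, -0.00445274,  0.00063289,
       -0.00163705,  0.00058659]), 'tau': array([ 4.57763497e-03, -5.97762930e+01,  1.61358386e+00, -2.81955045e+01,
        1.27685085e-02,  5.04531810e-03,  1.88757554e-05]), 'tcp_pos': array([0.19017534, 0.64710698, 0.23044569]), 'orientation': array([-4.47422069e-01, -3.10947150e+00,  2.52888374e-03]), 'contact_force': array([0.49594804, 1.44574806, 0.18408756]), 'moment': array([ 0.01760135, -0.01770232, -0.02144773]), 'gripper_force': 0.0, 'grip_width': 0.08528280095714749}
```

```bash
python3 -c "
import cv2,numpy as np
cv2.imwrite('pics/both0.png',cv2.resize(np.vstack([cv2.imread('pics/scene0.png'),cv2.imread('pics/top0.png')]),None,fx=.75,fy=.75))"
```

```text
(no output)
```

View pics/both0.png

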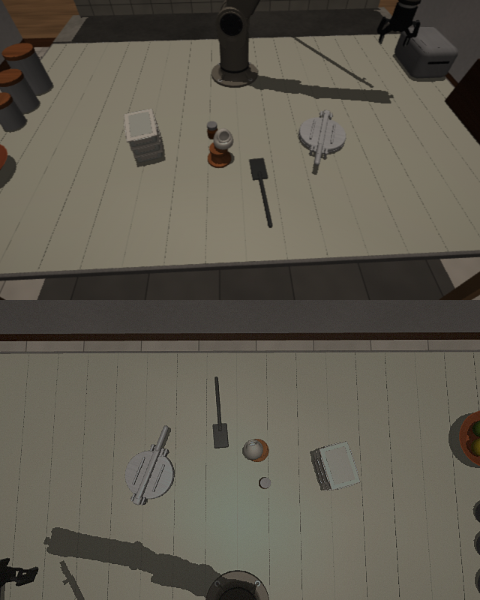

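The scene view shows the pig at about (297,187) on the orange stand at (293,208). In the top view the pig is at (340,199), overhanging the stand on the left of the picture, with the jar at (353,243). Next I'll measure them.

```bash
cat >> h.py <<'E'
from scipy.optimize import least_squares
def fit(p,R=None):
    if R: return least_squares(lambda c:np.hypot(*(p-c[:2]).T)-R,p.mean(0),loss="soft_l1",f_scale=.001).x
    return least_squares(lambda c:np.hypot(*(p-c[:2]).T)-c[2],[*p.mean(0),.03],loss="soft_l1",f_scale=.001).x
def ray_plane(f,uv,z):
    fl=200/np.tan(np.radians(f["fovy"])/2); T=np.linalg.inv(f["world_to_cam"])
    uv=np.asarray(uv,float); d=np.stack([(uv[:,0]-f["cx"])/fl,-(uv[:,1]-f["cy"])/fl,-np.ones(len(uv))],-1)@T[:3,:3].T
    return (T[:3,3]+d*((z-T[2,3])/d[:,2])[:,None])[:,:2]
E
python3 - <<'E'
from h import *
for n in("scene","top"):
    f=dict(np.load(n+"0.npz")); C=cloud(f); hsv=cv2.cvtColor(f["image"],cv2.COLOR_RGB2HSV)
    roi=(np.abs(C[...,0]-.62)<.12)&(np.abs(C[...,1]+.03)<.1)
    org=roi&(hsv[...,1]>110)&(hsv[...,0]<20)&(C[...,2]>.03)
    pig=roi&(C[...,2]>.075)&(hsv[...,1]<110)
    for nm,m in(("org",org),("pig",pig)):
        p=C[m]; print(n,nm,m.sum(),p.mean(0).round(4),p.min(0).round(4),p.max(0).round(4))
    v,u=np.where(org);print(u.min(),u.max(),v.min(),v.max())
    v,u=np.where(pig);print(u.min(),u.max(),v.min(),v.max())
    cv2.imwrite(f"pics/c_{n}.png",cv2.resize(f["image"][150:270,270:390,::-1],(400,400),interpolation=cv2.INTER_CUBIC))
    j=(C[...,2]>.055)&(C[...,2]<.07)&(np.abs(C[...,0]-.5)<.06)&(np.abs(C[...,1]+.05)<.06); print("jar",C[j].mean(0) if j.any() else 0)
cv2.imwrite("pics/c0.png",np.hstack([cv2.imread("pics/c_scene.png"),cv2.imread("pics/c_top.png")]))
E
```

```text
scene org 263 [ 0.5836 -0.0813  0.0608] [ 0.5426 -0.1098  0.0304] [ 0.6016 -0.0445  0.0693]
scene pig 591 [ 0.569  -0.0566  0.1081] [ 0.5242 -0.0914  0.0752] [ 0.5976 -0.0213  0.1516]
279 303 190 210
285 311 171 199
jar [ 0.48101306 -0.09740654  0.06310613]
top org 120 [ 0.5708 -0.0982  0.0651] [ 0.5347 -0.111   0.0576] [ 0.5996 -0.0676  0.0975]
top pig 539 [ 0.5553 -0.0585  0.1222] [ 0.5239 -0.0943  0.075 ] [ 0.5942 -0.024   0.1506]
340 355 186 209
324 350 186 212
jar [ 0.4904289  -0.09889789  0.06373761]
```

View pics/c0.png

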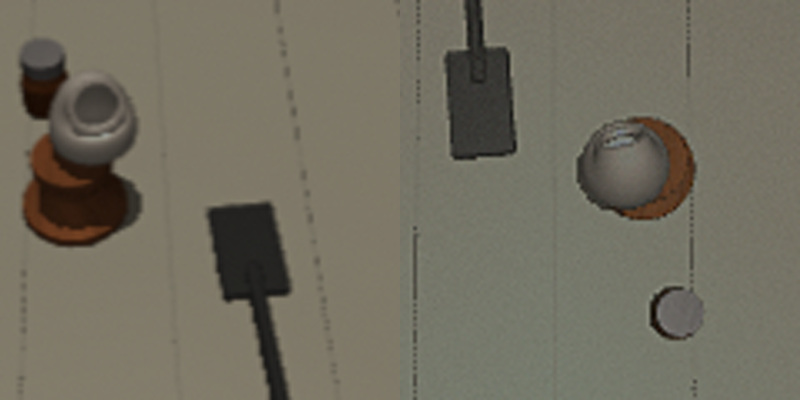

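```bash
python3 - <<'E'
from h import *
for n in("scene","top"):
    f=dict(np.load(n+"0.npz")); C=cloud(f); hsv=cv2.cvtColor(f["image"],cv2.COLOR_RGB2HSV)
    roi=(np.abs(C[...,0]-.57)<.1)&(np.abs(C[...,1]+.07)<.08)
    z=C[...,2]
    for lo,hi in((.006,.03),(.06,.068),(.08,.096)):
        m=roi&(z>lo)&(z<hi); p=C[m]; print(n,lo,hi,m.sum(),p.min(0).round(4),p.max(0).round(4))
    # belly outline: near rim points in the belly band
    p=C[roi&(z>.082)&(z<.094)&(hsv[...,1]<110)][:,:2]; print("belly",fit(p,.036),len(p),np.abs(np.hypot(*(p-fit(p,.036)).T)-.036).mean())
    # stand top silhouette
    m=roi&(z>.061)&(z<.069)&(hsv[...,1]>110)
    h=cv2.convexHull(np.argwhere(m)[:,::-1].astype(np.int32))[:,0]
    q=ray_plane(f,h,.065); print("top hull",q.round(3).tolist())
E
python3 -m crank '[[0,0,-1,0,0,0]]' 0 20
```

```text
scene 0.006 0.03 421 [ 0.5386 -0.1195  0.0062] [ 0.6227 -0.0117  0.0298]
scene 0.06 0.068 204 [ 0.5412 -0.1098  0.0601] [ 0.6015 -0.0441  0.068 ]
scene 0.08 0.096 141 [ 0.5242 -0.0914  0.0802] [ 0.5976 -0.0213  0.0958]
belly [ 0.56051874 -0.05743715] 107 0.0020940582091178344
top hull [[0.586, -0.047], [0.597, -0.055], [0.603, -0.069], [0.602, -0.087], [0.591, -0.104], [0.583, -0.106], [0.572, -0.109], [0.565, -0.109], [0.55, -0.104], [0.546, -0.102], [0.543, -0.096], [0.579, -0.047]]
top 0.006 0.03 162 [ 0.4742 -0.1458  0.006 ] [0.6674 0.0068 0.0202]
top 0.06 0.068 109 [ 0.5346 -0.111   0.0603] [ 0.5996 -0.072   0.068 ]
top 0.08 0.096 19 [ 0.5239 -0.0943  0.0854] [ 0.5755 -0.0241  0.0955]
belly [ 0.56005235 -0.05986033] 13 0.0002159313391337498
top hull [[0.599, -0.072], [0.599, -0.086], [0.596, -0.094], [0.582, -0.108], [0.574, -0.111], [0.557, -0.11], [0.546, -0.105], [0.543, -0.102], [0.537, -0.093], [0.535, -0.088]]
clock: 0.2
tcp_pos: [0.1897, 0.6455, 0.2479]
orientation: [-0.447, -3.109, 0.011]
contact_force: [-0.1, 0.7, -0.1]
grip_width: 0.0734
gripper_force: 0.0
```

```bash
python3 -m crank '[[-1,-1,0,0,0,0],[-1,-1,0,0,0,0],[-1,-1,0,0,0,0],[-1,-1,0,0,0,0],[-1,-1,0,0,0,0],[-1,-1,0,0,0,0],[-1,-1,0,0,0,0],[-1,-1,0,0,0,0],[-1,-1,0,0,0,0],[-1,-1,0,0,0,0],[-1,-1,0,0,0,0],[-1,-1,0,0,0,0]]'
python3 -m crank '[[-1,-1,0,0,0,0],[-1,-1,0,0,0,0],[-1,-1,0,0,0,0],[-1,-1,0,0,0,0],[-1,-1,0,0,0,0],[-1,-1,0,0,0,0],[-1,-1,0,0,0,0],[-1,-1,0,0,0,0],[-1,-1,0,0,0,0],[-1,-1,0,0,0,0],[-1,-1,0,0,0,0]]'
python3 -m crank '[[0,0,0,0,0,-0.18],[0,0,0,0,0,-0.18],[0,0,0,0,0,-0.18],[0,0,0,0,0,-0.18],[0,0,0,0,0,-0.18],[0,0,0,0,0,0],[0,0,0,0,0,0]]'
python3 - <<'E'
from h import *
f=eyes.grab_frame("wrist"); save(f,"w1"); np.savez("w1.npz",**f); T=np.linalg.inv(f["world_to_cam"]); print(T.round(3))
E
```

```text
clock: 1.4
tcp_pos: [0.3532, 0.3484, 0.251]
orientation: [-0.447, -3.109, 0.001]
contact_force: [-0.1, -0.3, 0.4]
grip_width: -0.0
gripper_force: 0.0
clock: 2.5
tcp_pos: [0.5021, 0.0755, 0.2511]
orientation: [-0.447, -3.109, 0.0]
contact_force: [0.5, 0.2, -0.0]
grip_width: -0.0001
gripper_force: 0.0
clock: 3.2
tcp_pos: [0.5018, 0.0765, 0.2511]
orientation: [0.65, -3.073, -0.0]
contact_force: [-1.1, 0.4, -1.1]
grip_width: -0.0001
gripper_force: 0.0
[[-0.406 -0.871 -0.277  0.43 ]
 [ 0.914 -0.386 -0.124  0.045]
 [ 0.001 -0.304  0.953  0.394]
 [ 0.     0.     0.     1.   ]]
```

View pics/w1.png

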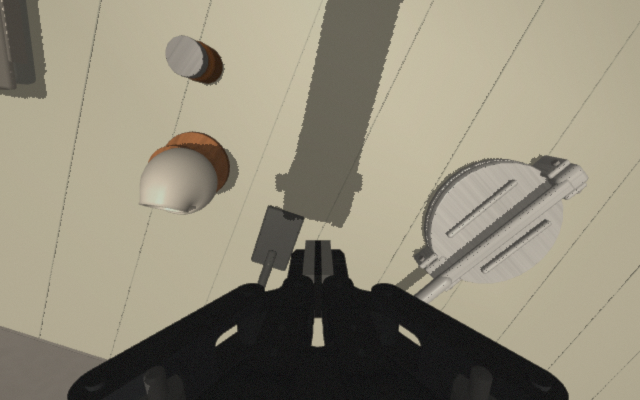

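The wrist view shows the pig at (178,180), the stand behind it at (195,155), the jar at (190,58), and the shut fingertips at (318,245). Next I'll measure from this closer view.

```bash
cat >> h.py <<'E'
def meas(f,ref=(.565,-.068)):
    C=cloud(f); hsv=cv2.cvtColor(f["image"],cv2.COLOR_RGB2HSV); z=C[...,2]
    roi=np.hypot(C[...,0]-ref[0],C[...,1]-ref[1])<.075; sat=hsv[...,1]>95
    out={}
    p=C[roi&~sat&(z>.083)&(z<.093)][:,:2]
    if len(p)>8: c=fit(p,.036); out["belly"]=(c.round(4),len(p),np.abs(np.hypot(*(p-c).T)-.036).mean().round(4))
    p=C[roi&~sat&(z>.07)]
    out["pigtop"]=p[:,2].max().round(4)
    m=roi&sat&(z>.06)&(z<.07)
    out["nst"]=m.sum(); out["ztop"]=np.median(z[m]).round(4)
    P=C[m][:,:2]; h=cv2.convexHull(P.astype(np.float32))[:,0]
    # outer rim points: on the side away from the pig
    b=out.get("belly",(p[:,:2].mean(0),))[0]; h=h[np.hypot(*(h-b).T)>.036+.004]
    c=fit(h,.034); out["stand"]=(c.round(4),len(h),np.abs(np.hypot(*(h-c).T)-.034).mean().round(4))
    return out
E
python3 - <<'E'
from h import *
for n in("scene0","top0","w1"): print(n,meas(dict(np.load(n+".npz"))))
C=cloud(dict(np.load("w1.npz")));z=C[...,2]
m=(z>.055)&(z<.075)&(np.hypot(C[...,0]-.49,C[...,1]+.1)<.035); print("jar",C[m].min(0),C[m].max(0))
E
```

```text
scene0 {'belly': (array([ 0.5606, -0.0574]), 97, np.float64(0.0021)), 'pigtop': np.float64(0.1516), 'nst': np.int64(202), 'ztop': np.float64(0.0648), 'stand': (array([ 0.5674, -0.0759]), 12, np.float64(0.0005))}
top0 {'belly': (array([ 0.5601, -0.0599]), 10, np.float64(0.0002)), 'pigtop': np.float64(0.1506), 'nst': np.int64(116), 'ztop': np.float64(0.0646), 'stand': (array([ 0.5662, -0.0775]), 14, np.float64(0.0005))}
w1 {'belly': (array([ 0.5591, -0.0592]), 155, np.float64(0.0002)), 'pigtop': np.float64(0.1513), 'nst': np.int64(122), 'ztop': np.float64(0.0652), 'stand': (array([ 0.5657, -0.0774]), 8, np.float64(0.0002))}
jar [ 0.45535181 -0.11020434  0.05745885] [ 0.45882369 -0.09308066  0.06636651]
```

```bash
python3 -m crank '[[0,0,0,0,0,0.09],[-0.1,-0.95,0,0,0,0],[-0.1,-0.95,0,0,0,0],[-0.1,-0.95,0,0,0,0],[-0.1,-0.95,0,0,0,0],[0,0,0,0.11,0,0],[0,0,0,0.11,0,0],[0,0,0,0,0,0],[0,0,0,0,0,0]]'
python3 - <<'E'
from h import *
from scipy.spatial.transform import Rotation as R
o=status.get_obs(); M=R.from_rotvec(o["orientation"]).as_matrix(); p=np.array(o["tcp_pos"])
print(p.round(4),M.round(3)); print("shift to start", M.T@(np.array([.535,.007,.084])-p)/.02)
E
```

```text
clock: 4.15
tcp_pos: [0.5353, 0.0086, 0.2512]
orientation: [-0.541, 3.053, -0.262]
contact_force: [0.4, 0.5, -0.1]
grip_width: -0.0001
gripper_force: 0.0
[0.5353 0.0086 0.2512] [[-0.939 -0.338  0.058]
 [-0.343  0.925 -0.16 ]
 [ 0.    -0.17  -0.985]]
shift to start [0.04125426 1.35381386 8.25109496]
```

```bash
python3 -m crank '[[0,0.15,0.92,0,0,0],[0,0.15,0.92,0,0,0],[0,0.15,0.92,0,0,0],[0,0.15,0.92,0,0,0],[0,0.15,0.92,0,0,0],[0,0.15,0.92,0,0,0],[0,0.15,0.92,0,0,0],[0,0.15,0.92,0,0,0],[0,0.15,0.92,0,0,0],[0,0,0,0,0,0],[0,0,0,0,0,0]]'
python3 - <<'E'
from h import *
for n in("scene","top","wrist"): 
    f=eyes.grab_frame(n); save(f,n+"2"); np.savez(n+"2.npz",**f)
    try: print(n,meas(f))
    except Exception as e: print(n,e)
E
```

```text
clock: 5.25
tcp_pos: [0.5365, 0.0052, 0.0838]
orientation: [-0.537, 3.054, -0.264]
contact_force: [-0.1, -0.4, -0.2]
grip_width: 0.0004
gripper_force: 0.0
scene {'belly': (array([ 0.5606, -0.0567]), 95, np.float64(0.0027)), 'pigtop': np.float64(0.2846), 'nst': np.int64(203), 'ztop': np.float64(0.0646), 'stand': (array([ 0.5682, -0.0756]), 11, np.float64(0.0007))}
top {'pigtop': np.float64(0.292), 'nst': np.int64(115), 'ztop': np.float64(0.0647), 'stand': (array([ 0.5661, -0.0772]), 17, np.float64(0.0004))}
wrist {'belly': (array([ 0.559 , -0.0594]), 821, np.float64(0.0005)), 'pigtop': np.float64(0.1866), 'nst': np.int64(496), 'ztop': np.float64(0.0651), 'stand': (array([ 0.5654, -0.0774]), 12, np.float64(0.0001))}
```

View pics/wrist2.png

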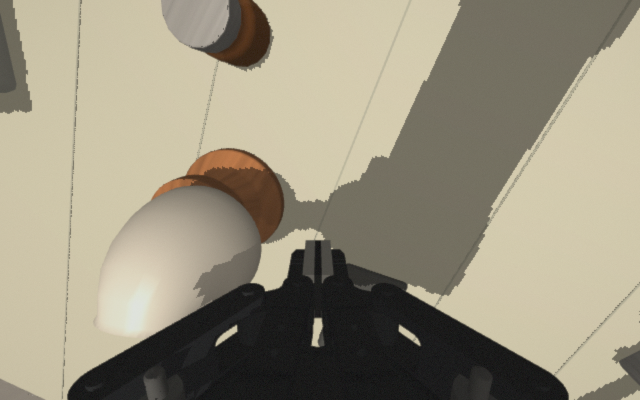

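The wrist view shows the pig's belly at (180,260), the stand rim at (235,190), and the fingertips at (318,243), level with the belly and still clear of it. I'll creep in.

```bash
python3 -m crank '[[0,-0.15,0.026,0,0,0],[0,-0.15,0.026,0,0,0],[0,-0.15,0.026,0,0,0],[0,-0.15,0.026,0,0,0],[0,-0.15,0.026,0,0,0],[0,-0.1,0.017,0,0,0],[0,0,0,0,0,0]]'
python3 -m crank '[[0,-0.05,0.009,0,0,0],[0,-0.05,0.009,0,0,0],[0,-0.05,0.009,0,0,0],[0,0,0,0,0,0]]'
cat > m.py <<'E'
from h import *
f=eyes.grab_frame("wrist"); o=status.get_obs(); m=meas(f); b=m["belly"]; s=m["stand"]
v=s[0]-b[0]; t=np.array(o["tcp_pos"]); g=b[0]-t[:2]; d=np.array([.342,-.94]); n=np.array([-.94,-.342])
print(b,s,"left along",v@d,"side",v@n,"tcp-pig along",g@d,"side",g@n,"z",t[2],o["contact_force"],o["clock"])
E
python3 m.py
```

```text
clock: 6.1
tcp_pos: [0.5422, -0.0104, 0.0835]
orientation: [-0.539, 3.053, -0.265]
contact_force: [-0.1, 0.8, -0.1]
grip_width: -0.0002
gripper_force: 0.0
clock: 6.5
tcp_pos: [0.5432, -0.013, 0.0835]
orientation: [-0.54, 3.053, -0.264]
contact_force: [0.4, -0.1, 0.1]
grip_width: -0.0002
gripper_force: 0.0
(array([ 0.5591, -0.0581]), 781, np.float64(0.0039)) (array([ 0.5649, -0.077 ]), 12, np.float64(0.0003)) left along 0.01974959999999997 side 0.0010118000000000791 tcp-pig along 0.04794099203626229 side 0.00048258182797618863 z 0.08353244652076212 [ 0.26768517 -1.23286671 -0.15406889] 6.55
```

```bash
python3 - <<'E'
s=open("h.py").read()
s=s.replace("    out={}\n","    out={}\n    t=np.array(status.get_obs()['tcp_pos']); roi&=((C[...,:2]-t[:2])@np.array([.342,-.94])>.017)|(z<.075)\n")
open("h.py","w").write(s)
E
python3 m.py
python3 -m crank '[[0,-0.05,0.009,0,0,0],[0,-0.05,0.009,0,0,0],[0,-0.05,0.009,0,0,0],[0,0,0,0,0,0]]'
python3 m.py
```

```text
(array([ 0.559 , -0.0594]), 514, np.float64(0.0003)) (array([ 0.5651, -0.0772]), 16, np.float64(0.0002)) left along 0.0188182 side 0.00035360000000000686 tcp-pig along 0.0491911223605537 side 0.0009914465033674501 z 0.08351059691064966 [-0.89500409 -0.14071806 -0.54798159] 6.6
clock: 7.0
tcp_pos: [0.5442, -0.0155, 0.0835]
orientation: [-0.541, 3.053, -0.264]
contact_force: [-0.2, 0.3, 0.1]
grip_width: 0.0003
gripper_force: 0.5
(array([ 0.5591, -0.0598]), 451, np.float64(0.0003)) (array([ 0.5651, -0.0772]), 14, np.float64(0.0002)) left along 0.018408000000000008 side 0.00031079999999999823 tcp-pig along 0.04672068367244166 side 0.0011143540560976523 z 0.08348341570768193 [-0.68470949  0.87523717  0.25737562] 7.05
```

```bash
python3 -m crank '[[0,-0.05,0.009,0,0,0],[0,-0.05,0.009,0,0,0],[0,-0.05,0.009,0,0,0],[0,-0.05,0.009,0,0,0],[0,-0.05,0.009,0,0,0],[0,0,0,0,0,0]]'
python3 m.py
```

```text
clock: 7.65
tcp_pos: [0.546, -0.0207, 0.0835]
orientation: [-0.54, 3.053, -0.265]
contact_force: [-0.8, 1.3, 0.3]
grip_width: 0.0004
gripper_force: 0.7
(array([ 0.561 , -0.0649]), 440, np.float64(0.0003)) (array([ 0.5653, -0.0773]), 9, np.float64(0.0001)) left along 0.013126599999999985 side 0.00019880000000002673 tcp-pig along 0.046670508665856876 side 0.0009980153578910845 z 0.08348348788235974 [-0.52613871  0.53785473 -0.47753452] 7.7
```

Contact is at a 46.7 mm offset and the pig slides straight. 13.1 mm to go, so I'll push 8 mm and look again.

```bash
python3 -m crank '[[0,-0.05,0.009,0,0,0],[0,-0.05,0.009,0,0,0],[0,-0.05,0.009,0,0,0],[0,-0.05,0.009,0,0,0],[0,-0.05,0.009,0,0,0],[0,-0.05,0.009,0,0,0],[0,-0.05,0.009,0,0,0],[0,-0.05,0.009,0,0,0],[0,0,0,0,0,0]]'
python3 m.py
```

```text
clock: 8.6
tcp_pos: [0.5488, -0.0283, 0.0835]
orientation: [-0.54, 3.053, -0.265]
contact_force: [-0.7, 0.5, 0.5]
grip_width: -0.0003
gripper_force: 0.7h.py:12: RuntimeWarning: Mean of empty slice.
  if R: return least_squares(lambda c:np.hypot(*(p-c[:2]).T)-R,p.mean(0),loss="soft_l1",f_scale=.001).x
  ret = um.true_divide(
Traceback (most recent call last):
  File "m.py", line 2, in <module>
    f=eyes.grab_frame("wrist"); o=status.get_obs(); m=meas(f); b=m["belly"]; s=m["stand"]
                                                      ~~~~^^^
  File "h.py", line 32, in meas
    c=fit(h,.034); out["stand"]=(c.round(4),len(h),np.abs(np.hypot(*(h-c).T)-.034).mean().round(4))
  File "h.py", line 12, in fit
    if R: return least_squares(lambda c:np.hypot(*(p-c[:2]).T)-R,p.mean(0),loss="soft_l1",f_scale=.001).x
                 ~~~~~~~~~~~~~^^^^^^^^^^^^^^^^^^^^^^^^^^^^^^^^^^^^^^^^^^^^^^^^^^^^^^^^^^^^^^^^^^^^^^^^^
ValueError: Initial guess is outside of provided bounds
```

```bash
sed -i 's/    c=fit(h,.034); out\["stand"\]=/    if len(h)<4: out["stand"]=(np.array([.5653,-.0773]),0); return out\n    c=fit(h,.034); out["stand"]=/' h.py
python3 m.py
python3 -c "
from h import *
# stand's foot rim: initial and now
def foot(f):
    C=cloud(f); s=cv2.cvtColor(f['image'],cv2.COLOR_RGB2HSV)[...,1]>95; m=s&(np.hypot(C[...,0]-.565,C[...,1]+.077)<.06)&(C[...,2]<.03)
    h=cv2.convexHull(C[m][:,:2].astype(np.float32))[:,0]; h=h[h[:,0]>.567]; return fit(h,.045),len(h)
print(foot(dict(np.load('scene2.npz'))),foot(eyes.grab_frame('scene')))"
```

```text
(array([ 0.5638, -0.0725]), 441, np.float64(0.0003)) (array([ 0.5653, -0.0773]), 0) left along 0.005025000000000018 side 0.00023159999999994643 tcp-pig along 0.04664459214534618 side 0.0009672877003348568 z 0.08345282527771145 [0.09065254 1.24828565 0.51373652] 8.7
(array([ 0.56813464, -0.07596512]), 17) (array([ 0.56782248, -0.07579998]), 16)
```

The stand hasn't moved. I'll push the last 5 mm, then ease off.

```bash
python3 -m crank '[[0,-0.05,0.009,0,0,0],[0,-0.05,0.009,0,0,0],[0,-0.05,0.009,0,0,0],[0,-0.05,0.009,0,0,0],[0,-0.05,0.009,0,0,0],[0,0,0,0,0,0],[0,0,0,0,0,0]]'
python3 m.py
python3 -m crank '[[0,0.05,-0.009,0,0,0],[0,0.1,-0.017,0,0,0],[0,0.2,-0.035,0,0,0],[0,0.4,-0.07,0,0,0],[0,0.6,-0.1,0,0,0],[0,0.6,-0.1,0,0,0],[0,0,0,0,0,0]]'
python3 m.py
```

```text
clock: 9.45
tcp_pos: [0.5505, -0.0331, 0.0834]
orientation: [-0.54, 3.053, -0.265]
contact_force: [-0.2, 1.4, 1.5]
grip_width: -0.0002
gripper_force: 0.7
(array([ 0.5655, -0.0773]), 445, np.float64(0.0003)) (array([ 0.5653, -0.0773]), 0) left along -6.839999999999247e-05 side 0.00018799999999997928 tcp-pig along 0.046646653168100995 side 0.001058348116697437 z 0.08344384480465153 [0.22296521 0.95369744 0.95615849] 9.5
clock: 10.2
tcp_pos: [0.5363, 0.0071, 0.083]
orientation: [-0.546, 3.052, -0.263]
contact_force: [0.8, 0.0, 0.8]
grip_width: -0.0001
gripper_force: 0.0
(array([ 0.5656, -0.0773]), 1003, np.float64(0.0003)) (array([ 0.5653, -0.0773]), 0) left along -0.00010259999999998871 side 0.0002819999999999689 tcp-pig along 0.08810451361352897 side 0.0012204475407316742 z 0.08314765874604256 [ 0.94574384  0.88956528 -0.30666845] 10.25
```

The pig is centred. I'll raise the hand back and check from all views.

```bash
python3 -m crank '[[0,0.5,-0.8,0,0,0],[0,0.5,-0.9,0,0,0],[0,0.5,-0.9,0,0,0],[0,0.5,-0.9,0,0,0],[0,0.5,-0.9,0,0,0],[0,0.5,-0.9,0,0,0],[0,0.5,-0.9,0,0,0],[0,0,0,0,0,0],[0,0,0,0,0,0],[0,0,0,0,0,0]]'
python3 - <<'E'
from h import *
L=[]
for n in("scene","top","wrist"):
    f=eyes.grab_frame(n); print(n,meas(f)); save(f,n+"3")
    L.append(f["image"][140:280,250:410,::-1] if n!="wrist" else f["image"][::2,::2][:140,:160,::-1])
cv2.imwrite("pics/fin.png",cv2.resize(np.hstack(L),(780,228)))
E
```

```text
clock: 11.25
tcp_pos: [0.5056, 0.0879, 0.1926]
orientation: [-0.539, 3.054, -0.266]
contact_force: [-1.0, 0.5, 0.5]
grip_width: 0.0003
gripper_force: 0.0
scene {'belly': (array([ 0.5676, -0.076 ]), 96, np.float64(0.0022)), 'pigtop': np.float64(0.1507), 'nst': np.int64(116), 'ztop': np.float64(0.0643), 'stand': (array([ 0.5653, -0.0773]), 0)}
  return _methods._mean(a, axis=axis, dtype=dtype,
  ret = ret.dtype.type(ret / rcount)
Traceback (most recent call last):
  File "h.py", line 29, in meas
    P=C[m][:,:2]; h=cv2.convexHull(P.astype(np.float32))[:,0]
                    ~~~~~~~~~~~~~~~~~~~~~~~~~~~~~~~~~~~~^^^^^
TypeError: 'NoneType' object is not subscriptable
```

```bash
python3 - <<'E'
from h import *
L=[eyes.grab_frame(n)["image"][140:280,250:410,::-1] for n in("scene","top")]
cv2.imwrite("pics/fin.png",cv2.resize(np.hstack(L),(800,350)))
E
```

```text
(no output)
```

View pics/fin.png

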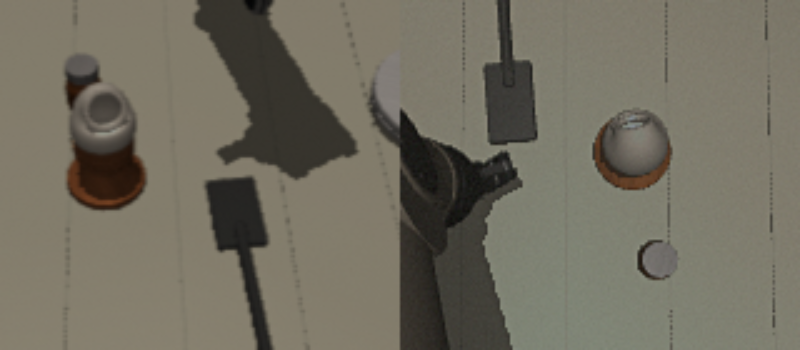

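The pig stands upright over the middle of the stand, at (103,130) in the scene crop and (635,145) in the top crop. The hand is well clear at about (490,175), and the jar and spatula haven't moved.

```bash
python3 -c "
from bench import r
print(r.hand_in())"
```

```text
the job is handed in; nothing more can be done
None
```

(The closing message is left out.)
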